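Stack the master rings on the leaning gauge post and take the reading

ROBOT

A 6-joint arm with a two-finger parallel gripper is mounted at the origin on the work surface. World frame = base frame: x ahead of the robot, y to its left, z up, the work surface at z = 0. Lengths are in mm, angles in rad, forces in N, time in s.
With the tool pointing down it reaches from about 275 to 1000 mm from the base axis. Payload 8.4 kg.
Tool frame: the origin (TCP) lies on the centre line of the jaws, within the pads' length; the fingertips stand 17 mm ahead of it and the grasp point (between the pads) lies 2 mm behind it (r.tcp_to_tips is the z of the fingertips in the tool frame, in mm); z points along the fingers, y is the direction in which the jaws open and shut (so a half turn about z gives the same grasp; the last joint's range is limited). The gripper opens to 85 mm and grips with 20 to 120 N. Pads are 22 mm wide; open, the fingers measure 114 mm over their backs; the gripper's body (76 mm by 85 mm) begins 54 mm behind the grasp point. The pads swing forward as they close: fully open they stand 13 mm farther back than shut.
Start: joints at [1.304, 0.353, 1.633, -0, 1.155, -0.002], TCP at [163.571, 603.218, 211.881] pointing down, gripper open.
Joint ranges: [-2.63, 2.63], [-0.92, 2.1], [0.06, 2.66], [-1.3, 4.44], [0, 2.69], [-3.02, 3.02]. Speed limits (rad/s): [2.22, 2.22, 2.79, 3.14, 3.14, 3.14].

INTERFACE

Orientations are given as [roll, pitch, yaw] about the fixed x, y, z axes, in that order (R = Rz(yaw) Ry(pitch) Rx(roll)).
In Python, from rig import r, cams, job gives the robot as it stands.
- The arm moves only by the tool drive_tool, never from a script. Its argument "deltas" is a list of rows, each a list of 4 numbers: the shift along the tool's x, y, z in cm, then the turn about the tool's z in rad. In form: [[x, y, z, roll], ...]. A call has 1 to 12 rows; each row shifts and turns the commanded pose from where the row before left it, along the tool's axes as they then stand; what a row does not reach is not made up. A row lasts 1/12 s, in which the tool goes at most 41.7 mm and 7.16 degrees, less where a joint would pass 70% of its speed; a pose out of reach is approached as far as the arm can. A call with a gripper value outside its range is refused whole. "jaw" is the closure, from 0 (fully open) to 1 (shut), set as the call begins (left out, the last holds). The fingers move at their own pace and stop on an object; "force" is the grip in N (left out, the last holds). Time passes only in rows, so rows that do not move let the fingers close. It gives the time, the measured TCP pose, the force and the opening at its end, in the units of the state.
- r.sense(): the state, without advancing time (a new reading comes with each control period).
- cams.grab_frame(name): name is "scene" or "side" or "wrist"; returns (picture, depth): 400x640x3 uint8, red, green, blue; 400x640 float32, mm along the optical axis (not along the pixel's ray), 0 where there is no reading.
- cams.camera_params(name): a dict with "fx", "fy", "cx", "cy" (pixels), "R" (3x3) and "t" (3): a world point X has camera coordinates R X + t. Camera axes: x right, y down, z forward; pixel columns grow to the right and rows downward; lengths in mm; the calibration is good to about 2 mm. A picture is of the moment at which its call begins: read the wrist's pose just before it. camera_params takes no time and is no camera call; for the wrist camera it gives the pose at the moment of the call.
- job.sign_off(): hands the job in, once; it reports no verdict.
The state is a dict: "clock": time; "qpos": joint angles; "qvel": joint speeds; "joint_efforts": joint torques, N m; "eef_pos": TCP position; "tcp_rot": TCP orientation; "contact_force": force on the tool from outside, world axes, zero at the start; "wrist_torque": the same for the moment, N m; "opening": opening from 0.0 (shut) to 1.0 (fully open).
Only numpy, scipy, OpenCV 4.12 (cv2) and the standard library are available. Lean on these libraries where they do the work, as an engineer would, in place of code of your own. Each camera call takes 0.05 s, during which the arm holds its last target. There are 200 camera calls.

TASK

Thread the three rings onto the leaning post of the measuring stand, widest first: brass at the bottom, then blue, then the small steel one, lowering each until it sits fully home without letting it drop. Then push the stand's green button well down to take the reading and let it go. Leave the other things on the bench where they are.

Things in the scene. Friction and masses are not known exactly. Their poses are not given: they have to be found in the camera images.
- post: steel post leaning 30 degrees from vertical towards the stand's front (robot side); diameter 16 mm, straight for 38 mm, then a cone to 7 mm; 48 mm long in all. Origin: centre of its foot on the flat round yellow seat (58 mm diameter) where the first ring rests, 72 mm above the bench. z runs up along the post, y is level (across the lean). It never moves
- stand: measuring stand, fixed to the bench: dark steel plate 150 x 190 x 12 mm with a grey leaning head (post) on its -y half and a small readout and green button on its +y half. Origin: centre of the plate's underside; z up, -x its front
- brass_ring: brass ring, outer diameter 50 mm, bore 18.4 mm, 14 mm high, about 200 g, lying flat on the bench; origin at its centre (mid-height, 7 mm above its underside), z along the bore
- blue_ring: blue ring, outer diameter 42 mm, bore 18.4 mm, 12 mm high; origin at its centre (mid-height), z along the bore; lies flat on the bench
- steel_ring: steel ring, outer diameter 34 mm, bore 18.4 mm, 12 mm high; origin at its centre (mid-height), z along the bore; lies flat on the bench
- button_top (a point): centre of the top of the green push button (28 mm diameter) on the stand, which is pressed straight down
- button (a joint): travel of the green button in m: 0 up, 0.006 fully down; a spring lifts it, about 5 N holds it fully down
- nut: square dark steel nut, 22 x 22 x 9 mm, loose on the paper among the rings (leave alone); origin at the centre of its underside
- pen: steel ballpoint with black tip, 137 mm long along its x, 10 mm thick, loose (leave alone); origin at the centre of its underside
- blue_bin: small open blue plastic bin, 100 x 130 x 55 mm, beyond the rings (leave alone); origin at the centre of its underside
- spray: clear bottle with blue cap, diameter 50 mm, 140 mm high (leave alone); origin at the centre of its underside
- gauge_case: wooden block, 70 x 120 mm, with upright steel gauge plates, 33 mm high (leave alone); origin at the centre of its underside
Things that resemble listed ones, but are neither listed nor needed, are in the scene too. Several things have the shape of the brass_ring; the one meant has the colours described above.

How it is judged:
By the outcome, as a careful person would: the job done as asked, in the order asked, and still so for the second after the job is handed in, with the robot touching nothing.
It also fails if it takes over 72 s, if anything falls off the work surface, if the arm or the gripper's body presses on something with over 40 N, if the wrist force passes 120 N, or if a joint passes its speed limit or range.

## Working session

There is one attempt and no reset: what is moved stays moved. The work goes in short steps, Python scripts to look and compute and a tool call to move; the robot and the scene stay as the last step left them, time stands still between calls to the robot, and variables do not carry over. Pictures are saved under pics/ and viewed, about 8 in all and at most 12, crops included, and the job is handed in when it is done.

Besides the shell and the picture viewer there is one more tool, called after "Emit:" as name([rows], argument=value, ...), one row to a line, values as JSON. drive_tool: Moves the arm, as the interface text tells. Its arguments: {"type":"object","properties":{"deltas":{"type":"array"},"jaw":{"type":"number"},"force":{"type":"number"}},"required":["deltas"]}

```bash
mkdir -p pics; ls; cat > h.py <<'E'
import numpy as np, cv2
from rig import r, cams, job
def grab(n,f=None):
    p=cams.camera_params(n); im,d=cams.grab_frame(n)
    if f: cv2.imwrite('pics/'+f,im[:,:,::-1]); np.savez('pics/'+f[:-4],im=im,d=d,**{k:np.array(v) for k,v in p.items()})
    return im,d,p
def world(p,d):
    v,u=np.mgrid[:d.shape[0],:d.shape[1]]
    c=np.stack([(u-p['cx'])/p['fx']*d,(v-p['cy'])/p['fy']*d,d],-1)
    W=(c-np.array(p['t']))@np.array(p['R']); W[d==0]=np.nan
    return W
E
python3 - <<'E'
from h import *
for n in ['scene','side']:
    im,d,p=grab(n,n+'0.png'); print(n,p['fx'],(-np.array(p['R']).T@p['t']).round(),np.array(p['R'])[2].round(2))
a=cv2.imread('pics/scene0.png');b=cv2.imread('pics/side0.png')
print(r.sense(),r.tcp_to_tips)
E
```

```text
pics
scene 404.0067199469069 [1177. -375. 1147.] [-0.48  0.29 -0.83]
side 487.5670736437588 [ 259. -863.  902.] [ 0.25  0.7  -0.67]
{'clock': 0.1, 'qpos': array([ 1.30358589e+00,  3.53593343e-01,  1.63404315e+00,  2.37490448e-06,
        1.15522566e+00, -2.40728740e-03]), 'qvel': array([ 0.00148944, -0.00259135, -0.00227228, -0.00060173, -0.00014996,
       -0.00068169]), 'joint_efforts': array([ 1.18269811e-03, -6.06359911e+01, -3.42816961e+01,  1.32723549e-04,
        3.95367388e-03,  1.41432125e-05]), 'eef_pos': array([163.45887403, 602.77820156, 211.23486296]), 'tcp_rot': array([-3.14032317e+00, -5.22757291e-06,  2.87678854e+00]), 'contact_force': array([-0.30085805, -0.08379536, -0.98891601]), 'wrist_torque': array([ 0.01083939,  0.01970192, -0.04687322]), 'opening': 1.0017472647278811} 17.0
```

View pics/scene0.png

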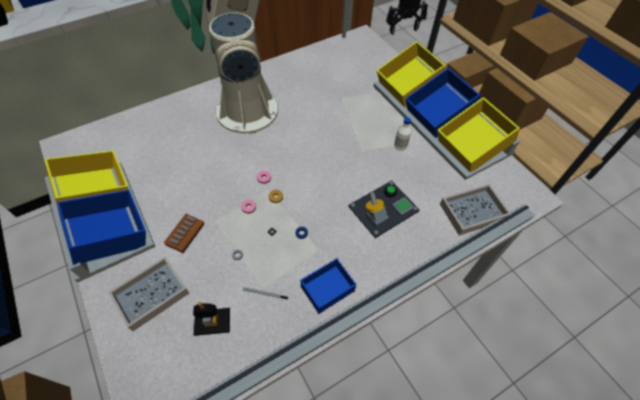

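View pics/side0.png

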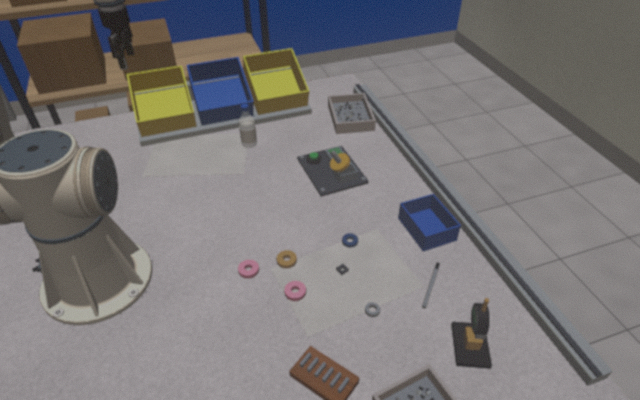

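```bash
python3 - <<'E'
from h import *
for n,b in [('scene',dict(brass=(276,196),blue=(302,232),steel=(237,255),pinkA=(264,177),pinkB=(248,206),nut=(272,232))),('side',dict(brass=(287,258),blue=(350,240),steel=(372,309)))]:
    z=np.load(f'pics/{n}0.npz'); W=world(z,z['d'])
    for k,(u,v) in b.items():
        w=W[v-11:v+12,u-11:u+12].reshape(-1,3); m=(w[:,2]>6)&(w[:,2]<25)
        w=w[m]; print(n,k,m.sum(),((w.min(0)+w.max(0))/2).round(1),np.ptp(w,0).round(1),w.mean(0).round(1))
    # stand: points height
    box=(slice(170,245),slice(340,425)) if n=='scene' else (slice(140,200),slice(290,375))
    w=W[box].reshape(-1,3); c=z['im'][box].reshape(-1,3).astype(int)
    for nm,m in [('plate',(abs(w[:,2]-12)<3.5)&(c.sum(1)<220)),('yel',(c[:,0]>150)&(c[:,2]<90)&(w[:,2]>50)),('green',(c[:,1]>c[:,0]+50)&(c[:,1]>c[:,2]+30)),('high',w[:,2]>95)]:
        q=w[m]; 
        if len(q): print(n,nm,len(q),q.mean(0).round(1),np.nanmin(q,0).round(),np.nanmax(q,0).round())
    q=w[(abs(w[:,2]-12)<3.5)&(c.sum(1)<220)][:,:2].astype(np.float32); print(cv2.minAreaRect(q))
E
```

```text
scene brass 144 [434.4 -99.3  12.8] [53.9 65.8 13.5] [433.9 -94.8  13.2]
scene blue 109 [589.6 -87.5  11.7] [84.2 40.7 10. ] [599.4 -87.7  11.3]
scene steel 71 [ 563.8 -297.4   11.6] [41.1 72.6 11.2] [ 568.3 -297.4   10.9]
scene pinkA 129 [336.6 -94.3  12.2] [73.2 49.8 12.4] [339.3 -93.5  13.5]
scene pinkB 159 [ 429.4 -184.    12.9] [62.2 82.1 13.8] [ 425.1 -192.4   12.9]
scene nut 44 [ 540.  -165.6    9.6] [41.5 78.5  6.8] [ 546.9 -165.6    8.8]
scene plate 950 [664.6 185.3  12.1] [583. 100.   9.] [736. 291.  15.]
scene yel 98 [672.1 145.7  78.2] [644. 123.  63.] [689. 172.  89.]
scene green 146 [667.  251.6  27.7] [607. 234.  19.] [706. 274.  38.]
scene high 34 [645.3 145.1 106.1] [635. 138.  96.] [659. 154. 118.]
((659.8185424804688, 195.45077514648438), (145.60702514648438, 186.86044311523438), 3.4690616130828857)
side brass 266 [433.3 -94.8  13.1] [48.6 52.6 14.1] [432.6 -96.9  13.6]
side blue 157 [600.8 -89.3  12.2] [42.  42.4 12.2] [600.1 -89.8  11.6]
side steel 143 [ 568.8 -298.3   11.1] [33.7 34.4 10.1] [ 568.2 -299.7   11.3]
side plate 402 [634.1 178.   12.1] [580.  96.   9.] [731. 284.  15.]
side yel 10 [672.3 145.6  78.8] [647. 129.  63.] [681. 161.  84.]
side green 15 [619.8 250.1  33.8] [613. 241.  30.] [627. 257.  37.]
side high 35 [643.4 142.6 104.8] [634. 137.  96.] [655. 151. 112.]
((654.201416015625, 193.3241729736328), (143.39453125, 187.44313049316406), 3.8736608028411865)
```

Emit:
drive_tool([
  [0,0,0,-0.11],
  [0,0,0,-0.11],
  [0,0,0,-0.11],
  [-2.5,-2.8,-0.4,0],
  [-2.5,-2.8,-0.4,0],
  [-2.5,-2.8,-0.4,0],
  [-2.5,-2.8,-0.4,0],
  [-2.5,-2.8,-0.4,0],
  [-2.5,-2.8,-0.4,0],
  [-2.5,-2.8,-0.4,0],
  [-2.5,-2.8,-0.4,0],
  [-2.5,-2.8,-0.4,0],
])

```text
clock: 1.1
eef_pos: [405.4, 364.8, 247.9]
tcp_rot: [-3.141, -0.0, -3.076]
contact_force: [0.7, 0.7, -0.3]
opening: 0.998
```

Emit:
drive_tool([
  [-2.5,-2.8,-0.4,0],
  [-2.5,-2.8,-0.4,0],
  [-2.5,-2.8,-0.4,0],
  [-2.5,-2.8,-0.4,0],
  [-2.5,-2.8,-0.4,0],
  [0,0,0,0],
])

```text
clock: 1.6
eef_pos: [542.6, 230.6, 268.4]
tcp_rot: [-3.14, 0.003, -3.08]
contact_force: [-0.7, -0.3, -0.6]
opening: 1.0
```

```bash
python3 - <<'E'
from h import *
im,d,p=grab('wrist','w1.png'); s=r.sense(); print(s['eef_pos'],s['tcp_rot'],s['qpos'].round(2))
C=-np.array(p['R']).T@p['t']; print(C,np.array(p['R']).round(2),p['fx'])
E
```

```text
[540.44465362 232.41281988 267.83104208] [-3.14114590e+00  5.58662439e-04 -3.08035458e+00] [ 0.4   0.25  1.65 -0.    1.24 -1.23]
[472.38683412 227.33554775 431.0179347 ] [[-0.06  1.   -0.  ]
 [ 0.96  0.06  0.28]
 [ 0.28  0.01 -0.96]] 275.86887297192857
```

View pics/w1.png

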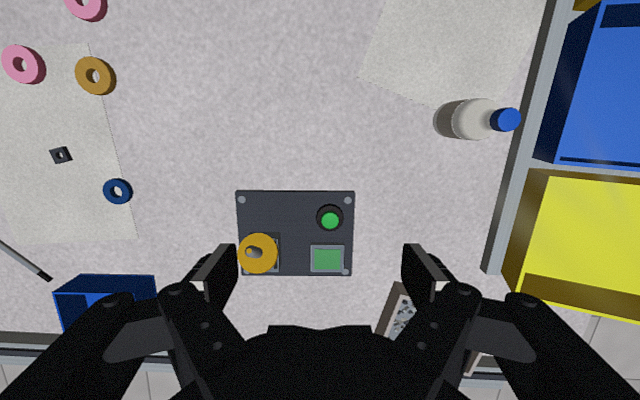

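```bash
python3 - <<'E'
from h import *
z=np.load('pics/w1.npz'); im=z['im'].astype(int); W=world(z,z['d'])
hsv=cv2.cvtColor(z['im'],cv2.COLOR_RGB2HSV)
def blob(name,m,box):
    B=np.zeros(m.shape,bool);B[box]=m[box]; w=W[B]; w=w[~np.isnan(w[:,0])]
    print(name,len(w),'med',np.median(w,0).round(1),'mid',((np.percentile(w,2,0)+np.percentile(w,98,0))/2).round(1),'ext',(np.percentile(w,98,0)-np.percentile(w,2,0)).round(1)); return B,w
yel=(hsv[...,0]>12)&(hsv[...,0]<30)&(hsv[...,1]>120)&(im[...,0]>110)
B,w=blob('seat',yel,np.s_[225:285,230:290])
c=w.mean(0);u,s,vt=np.linalg.svd(w-c);n=vt[2]*np.sign(vt[2][2]);print('normal',n,'c',c, 'lean',np.degrees(np.arccos(n[2])),np.degrees(np.arctan2(n[1],n[0])))
gr=(hsv[...,0]>45)&(hsv[...,0]<75)&(hsv[...,1]>120)
B,g=blob('btn',gr,np.s_[200:235,310:350]); t=g[g[:,2]>np.median(g[:,2])-3]; print('top',t.mean(0))
hi=np.zeros(gr.shape,bool);hi[235:275,235:285]=True
q=W[hi&(W[...,2]>100)];print('hi',q.mean(0),q.max(0),len(q))
top=q[q[:,2]>q[:,2].max()-3];print('tip',top.mean(0),len(top))
pl=(im.sum(2)<260)&(abs(W[...,2]-12)<4)
m=np.zeros(gr.shape,bool);m[185:280,230:360]=True
q=W[pl&m][:,:2].astype(np.float32);print(cv2.minAreaRect(q),cv2.boxPoints(cv2.minAreaRect(q)).round())
blob('brass',yel,np.s_[50:105,70:125])
bl=(hsv[...,0]>95)&(hsv[...,0]<125)&(hsv[...,1]>120)
blob('blue',bl,np.s_[170:210,98:136])
E
```

```text
seat 1144 med [662.3 151.3  74. ] mid [661.7 149.4  72.9] ext [46.2 52.7 27.1]
normal [-0.09492485 -0.92765803  0.36116459] c [661.78766931 150.15212871  74.07240966] lean 68.82826558433663 -95.84259333808308
btn 260 med [619.5 251.4  34.6] mid [621.5 251.8  30.4] ext [28.7 25.3 11.7]
top [619.39776119 252.00077315  34.70926084]
hi [597.54977605 167.98695471 197.95677143] [654.35134173 189.70897807 308.28830262] 200
tip [547.02066417 189.15820241 306.37211546] 29
((658.1129760742188, 198.63772583007812), (150.4120635986328, 187.86154174804688), 3.1899778842926025) [[578. 288.]
 [588. 101.]
 [738. 109.]
 [728. 297.]]
brass 867 med [433.7 -92.5  15. ] mid [434.4 -92.4  15. ] ext [43.8 43.7  3.5]
blue 507 med [601.2 -83.4  12.9] mid [601.5 -84.4  10.7] ext [36.9 38.2  8.5]
```

Emit:
drive_tool([
  [1.41,-3.5,1.4,0],
  [1.41,-3.5,1.4,0],
  [1.41,-3.5,1.4,0],
  [1.41,-3.5,1.4,0],
  [1.41,-3.5,1.4,0],
  [1.41,-3.5,1.4,0],
  [1.41,-3.5,1.4,0],
  [1.41,-3.5,1.4,0],
  [1.4,-3.9,0,0],
  [0,0,3.5,0],
  [0,0,0,0],
], jaw=0.2, force=30)

```text
clock: 2.57
eef_pos: [428.9, -92.3, 117.2]
tcp_rot: [3.14, -0.006, -3.08]
contact_force: [-1.6, 0.3, -0.3]
opening: 0.802
```

```bash
python3 - <<'E'
from h import *
im,d,p=grab('wrist','w2.png'); s=r.sense(); print(s['eef_pos'],s['tcp_rot'],s['opening'])
W=world(p,d);hsv=cv2.cvtColor(im,cv2.COLOR_RGB2HSV)
m=(hsv[...,0]>12)&(hsv[...,0]<30)&(hsv[...,1]>120)&(im[...,0]>110)&(abs(W[...,2]-14)<4)
n,l,st,c=cv2.connectedComponentsWithStats(m.astype(np.uint8))
i=1+np.argmax(st[1:,4]);w=W[l==i];print(st[i],w.min(0),w.max(0),((np.percentile(w,1,0)+np.percentile(w,99,0))/2))
E
```

```text
[429.83274448 -91.31952177 118.98247098] [ 3.13963581 -0.00543339 -3.07847925] 0.798933625828054
[ 293  174   49   47 1481] [ 409.50682795 -117.41993799   12.51221725] [457.8066303  -69.35667372  17.13795406] [433.23912306 -93.38874782  14.83688505]
```

View pics/w2.png

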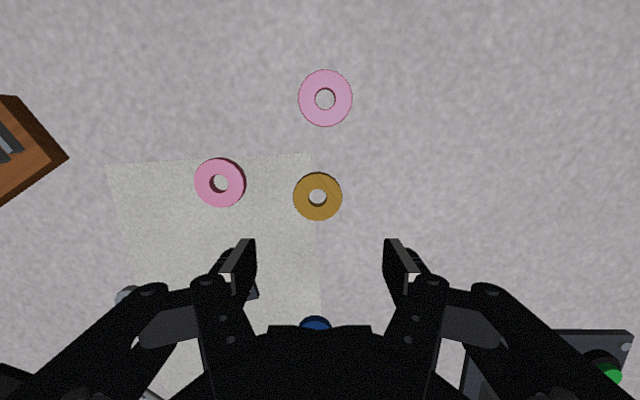

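Emit:
drive_tool([
  [-0.33,-0.3,2.5,0],
  [0,0,3.0,0],
  [0,0,3.0,0],
  [0,0,1.5,0],
  [0,0,0,0],
  [0,0,0,0],
])

```text
clock: 3.12
eef_pos: [436.4, -93.2, 21.3]
tcp_rot: [3.141, -0.001, -3.074]
contact_force: [-0.1, 0.6, 0.3]
opening: 0.805
```

```bash
python3 -c "
from h import *
s=r.sense();print(s['eef_pos'],s['contact_force'],s['opening'])"
```

```text
[436.37435669 -93.16058573  21.34096405] [-0.13198197  0.59069833  0.30822957] 0.8053798088964867
```

Emit:
drive_tool([
  [0.25,-0.1,0,0],
  [0,0,0,0],
  [0,0,0,0],
  [0,0,0,0],
  [0,0,0,0],
], jaw=1, force=25)

```text
clock: 3.53
eef_pos: [434.2, -95.8, 21.6]
tcp_rot: [-3.141, 0.001, -3.076]
contact_force: [-0.0, -0.1, -0.7]
opening: 0.088
```

Emit:
drive_tool([
  [0,0,-2.5,0],
  [0,0,-3.5,0],
  [0,0,-3.5,0],
  [0,0,-3.5,0],
  [0,0,-2.0,0],
  [0,0,0,0],
])

```text
clock: 4.03
eef_pos: [436.5, -96.4, 175.5]
tcp_rot: [-3.139, 0.008, -3.077]
contact_force: [1.6, 0.5, -0.3]
opening: 0.001
```

```bash
python3 - <<'E'
from h import *
im,d,p=grab('wrist','w3.png'); s=r.sense(); print(s['eef_pos'],s['tcp_rot'],s['opening'],s['contact_force'])
W=world(p,d);hsv=cv2.cvtColor(im,cv2.COLOR_RGB2HSV)
m=(hsv[...,0]>12)&(hsv[...,0]<30)&(hsv[...,1]>120)&(im[...,0]>80)&(W[...,2]>60)
w=W[m];print(len(w),w.min(0),w.max(0),((np.percentile(w,1,0)+np.percentile(w,99,0))/2))
w=w-s['eef_pos'];print(w.min(0),w.max(0),np.median(w,0))
v,u=np.where(m);print(u.min(),u.max(),v.min(),v.max())
E
```

```text
[435.27762265 -96.11485603 173.28371059] [-3.14009766  0.00504393 -3.07662537] 0.0007979009953829302 [-0.0282325   0.15322881 -0.20508036]Traceback (most recent call last):
  File "<stdin>", line 5, in <module>
    return umr_minimum(a, axis, None, out, keepdims, initial, where)
ValueError: zero-size array to reduction operation minimum which has no identity
```

View pics/w3.png

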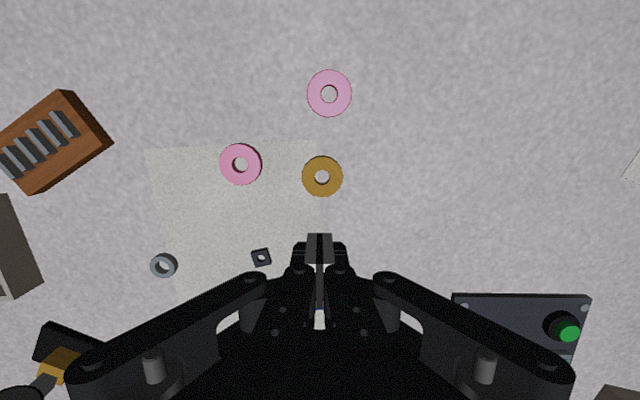

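```bash
python3 - <<'E'
from h import *
z=np.load('pics/w3.npz');d=z['d'];s=r.sense();T=s['eef_pos']
for dz in (0,-17):
    c=z['R']@(T+[0,0,dz])+z['t'];print(dz,c,z['fx']*c[0]/c[2]+z['cx'],z['fy']*c[1]/c[2]+z['cy'])
print(d[225:275:4,320]); W=world(z,d);print((W[225:275:4,320]-T).round(1)); print(T)
hsv=cv2.cvtColor(z['im'],cv2.COLOR_RGB2HSV);im=z['im']
m=(hsv[...,0]>12)&(hsv[...,0]<30)&(hsv[...,1]>120)&(im[...,0]>110);m[:140]=0;m[210:]=0;m[:,:280]=0;m[:,360:]=0
w=W[m];print(len(w),w.min(0),w.max(0),((np.percentile(w,1,0)+np.percentile(w,99,0))/2))
E
```

```text
0 [ -0.35998498  20.39892323 177.59546827] 318.5535839299454 230.41312745004223
-17 [ -0.30130952  15.58264882 193.89884393] 318.68408151048953 220.8965074251003
[359.15848  361.87817  148.13307  144.2193   138.32085  135.3275
 130.11856  127.21446  122.690346 118.9964   117.242485 117.799286
 117.9324  ]
[[  64.5    5.2 -170.2]
 [  70.5    5.6 -171.3]
 [ -10.3    0.3   27.7]
 [  -9.9    0.3   31.9]
 [ -10.4    0.2   37.9]
 [  -9.8    0.3   41.2]
 [ -10.3    0.3   46.5]
 [  -9.9    0.3   49.6]
 [ -10.3    0.3   54.2]
 [ -10.4    0.3   58. ]
 [  -9.7    0.3   60.1]
 [  -7.8    0.4   60.1]
 [  -6.1    0.5   60.4]]
[435.27762265 -96.11485603 173.28371059]
1074 [nan nan nan] [nan nan nan] [nan nan nan]
```

```bash
python3 - <<'E'
from h import *
T=r.sense()['eef_pos'];print(T)
for n in ('side','scene'):
    im,d,p=grab(n,n+'1.png');W=world(p,d);q=W-T
    m=(abs(q[...,0])<40)&(abs(q[...,1])<40)&(W[...,2]>40)&(W[...,2]<330)
    w=q[m];print(n,len(w))
    for z0 in range(-40,100,10):
        k=w[(w[:,2]>=z0)&(w[:,2]<z0+10)]
        if len(k):print(z0,len(k),k.mean(0).round(1),np.ptp(k,0).round())
z=np.load('pics/w3.npz');W=world(z,z['d']);im=z['im'];hsv=cv2.cvtColor(im,cv2.COLOR_RGB2HSV)
m=(hsv[...,0]>12)&(hsv[...,0]<30)&(hsv[...,1]>120)&(im[...,0]>110);m[:140]=0;m[210:]=0;m[:,:280]=0;m[:,360:]=0
w=W[m];print(len(w),((np.nanpercentile(w,1,0)+np.nanpercentile(w,99,0))/2))
E
python3 -c "
import cv2
a=cv2.imread('pics/side1.png');cv2.imwrite('pics/side1c.png',cv2.resize(a[130:290,180:380],None,fx=3,fy=3,interpolation=2))"
```

```text
[435.27762265 -96.11485603 173.28371059]
side 620
10 1 [-3.2 -4.8 18.9] [0. 0. 0.]
20 21 [-3.6 -6.4 26.4] [23. 16.  8.]
30 38 [-2.  -9.8 34.7] [23. 18.  9.]
40 39 [ -2.5 -10.2  45. ] [22. 22. 10.]
50 14 [-7.2 -5.7 53.1] [19. 20.  9.]
60 30 [-8.6 -6.1 67. ] [29. 65.  9.]
70 36 [ -7.1 -19.   74.4] [28. 75. 10.]
80 40 [ -8.9 -15.1  86.6] [21. 79.  9.]
90 39 [-10.8 -10.1  95.1] [35. 53. 10.]
scene 511
20 13 [ 5.4  1.7 25.3] [ 9. 22.  8.]
30 22 [ 3.6 -1.1 34.2] [16. 27.  9.]
40 22 [ 4.3 -0.7 45. ] [15. 29.  9.]
50 15 [ 5.3  0.1 54.3] [ 8. 39.  9.]
60 40 [ 5.5 -0.3 65.6] [21. 64.  9.]
70 76 [ 2.3 -2.  74.4] [28. 77. 10.]
80 49 [ 7.4  1.7 85.7] [24. 79.  9.]
90 37 [ 7.5  0.7 94.6] [28. 79. 10.]
1074 [433.38178463 -93.47681424  14.76680201]
```

View pics/side1c.png

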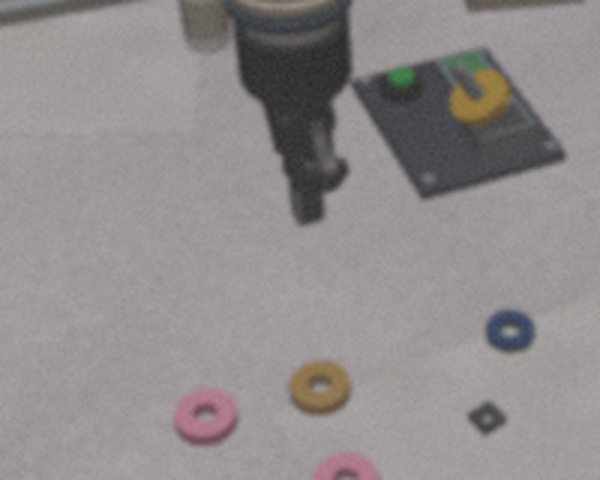

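Emit:
drive_tool([
  [0,0.1,3.5,0],
  [0,0,4.0,0],
  [0,0,4.0,0],
  [0,0,3.5,0],
  [0,0,1.8,0],
  [0,0,0,0],
  [0,0,0,0],
])

```text
clock: 4.77
eef_pos: [431.6, -94.3, 1.3]
tcp_rot: [3.14, -0.005, -3.076]
contact_force: [0.7, 0.2, -0.1]
opening: 0.001
```

Emit:
drive_tool([
  [0,0,0.15,0],
  [0,0,0.15,0],
  [0,0,0.15,0],
  [0,0,0,0],
])

```text
clock: 5.1
eef_pos: [434.3, -94.8, -0.9]
tcp_rot: [-3.141, 0.002, -3.076]
contact_force: [-0.2, -0.1, 0.2]
opening: 0.002
```

Emit:
drive_tool([
  [0,0,0.15,0],
  [0,0,0.15,0],
  [0,0,0.15,0],
  [0,0,0,0],
])

```text
clock: 5.43
eef_pos: [434.0, -94.8, -5.9]
tcp_rot: [-3.141, 0.001, -3.076]
contact_force: [-1.4, 0.2, 9.4]
opening: -0.0
```

Emit:
drive_tool([
  [0,0,-1.0,0],
  [0,0,-1.0,0],
  [0,0,0,0],
  [0,0,0,0],
  [0,0,0,0],
  [0,0,1.0,0],
  [0,0,1.1,0],
  [0,0,1.0,0],
  [0,0,0,0],
  [0,0,0,0],
], jaw=0.2)

```text
clock: 6.27
eef_pos: [432.7, -94.5, -18.1]
tcp_rot: [3.141, -0.002, -3.076]
contact_force: [-0.6, -0.4, -0.1]
opening: 0.801
```

Emit:
drive_tool([
  [0,0,0,0],
  [0,0,0,0],
  [0,0,0,0],
  [0,0,0,0],
  [0,0,0,0],
], jaw=1, force=25)

```text
clock: 6.68
eef_pos: [433.7, -94.7, -16.7]
tcp_rot: [-3.142, 0.0, -3.076]
contact_force: [-2.0, 1.1, 5.2]
opening: 0.577
```

Emit:
drive_tool([
  [0,0,-2.0,0],
  [0,0,-3.5,0],
  [0,0,-3.5,0],
  [-1.0,1.1,-3.0,0],
  [-2.4,2.7,-1.7,0],
  [-2.4,2.7,0,0],
  [-2.4,2.7,0,0],
  [-2.4,2.7,0,0],
  [-2.4,2.7,0,0],
  [-2.4,2.7,0,0],
  [-2.4,2.7,0,0],
  [-2.4,2.7,0,0],
])

```text
clock: 7.68
eef_pos: [621.1, 146.6, 119.6]
tcp_rot: [-3.141, -0.0, -3.076]
contact_force: [0.4, 0.3, -1.5]
opening: 0.575
```

Emit:
drive_tool([
  [0,0.2,0,0],
  [0,0,0,0],
  [0,0,0,0],
])

```text
clock: 7.93
eef_pos: [619.3, 146.7, 119.2]
tcp_rot: [-3.141, -0.002, -3.076]
contact_force: [-0.3, -0.6, -1.5]
opening: 0.571
```

```bash
python3 - <<'E'
from h import *
im,d,p=grab('wrist','w4.png'); s=r.sense(); print(s['eef_pos'],s['tcp_rot'],s['opening'],s['contact_force'])
W=world(p,d);hsv=cv2.cvtColor(im,cv2.COLOR_RGB2HSV)
m=(hsv[...,0]>12)&(hsv[...,0]<30)&(hsv[...,1]>120)&(im[...,0]>80)
n,l,st,c=cv2.connectedComponentsWithStats(m.astype(np.uint8))
for i in range(1,n):
    if st[i,4]>100:
        w=W[l==i];print(st[i],np.nanpercentile(w,1,0).round(1),np.nanpercentile(w,99,0).round(1),np.nanmean(w,0).round(1))
for P in ([661.9,149.5,72],[637.9,148.2,113.6]):
    c=np.array(p['R'])@P+p['t'];print(p['fx']*c[0]/c[2]+p['cx'],p['fy']*c[1]/c[2]+p['cy'])
E
```

```text
[619.15805471 146.21421883 119.36277993] [-3.14098720e+00 -1.59059493e-03 -3.07635592e+00] 0.569892223705559 [-0.55683083  0.07410154 -1.66742736]
[ 273  206   93   91 5914] [594.8 124.2  66.8] [655.4 170.5 151.9] [618.7 147.4 146.9]
318.23409535595266 258.2330604955197
318.3705521277564 255.80148840326146
```

View pics/w4.png

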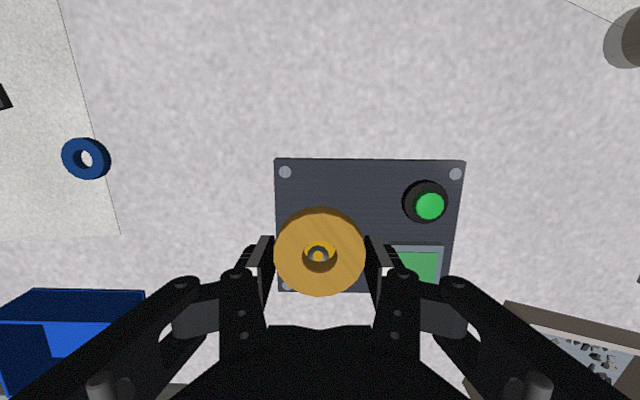

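Emit:
drive_tool([
  [0,0,1.0,0],
  [0,0,0.8,0],
  [0,0,0.2,0],
  [0,0,0.2,0],
  [0,0,0,0],
])

```text
clock: 8.4
eef_pos: [619.7, 146.4, 97.3]
tcp_rot: [-3.141, -0.001, -3.077]
contact_force: [-1.5, -0.0, 0.7]
opening: 0.573
```

Emit:
drive_tool([
  [0,0,0.2,0],
  [0,0,0.2,0],
  [0,0,0,0],
])

```text
clock: 8.65
eef_pos: [619.7, 146.8, 93.9]
tcp_rot: [-3.141, -0.001, -3.076]
contact_force: [-5.2, -1.8, 4.5]
opening: 0.572
```

Emit:
drive_tool([
  [0,0,0.2,0],
  [0,0,0.2,0],
  [0,0,0,0],
])

```text
clock: 8.9
eef_pos: [619.6, 147.0, 89.9]
tcp_rot: [-3.142, -0.001, -3.076]
contact_force: [-4.9, -1.7, 4.2]
opening: 0.571
```

Emit:
drive_tool([
  [0,0,0.2,0],
  [0,0,0.2,0],
  [0,0,0,0],
])

```text
clock: 9.15
eef_pos: [619.9, 147.1, 86.1]
tcp_rot: [3.142, -0.001, -3.076]
contact_force: [-5.0, -0.3, 5.1]
opening: 0.574
```

```bash
cat >> h.py <<'E'
def ringfit(hl,hh,f,smin=120,vmin=80):
    im,d,p=grab('wrist',f); s=r.sense(); T=s['eef_pos']; print('eef',T.round(1),'F',s['contact_force'].round(1),'op',round(s['opening'],3))
    W=world(p,d);hsv=cv2.cvtColor(im,cv2.COLOR_RGB2HSV)
    m=(hsv[...,0]>hl)&(hsv[...,0]<hh)&(hsv[...,1]>smin)&(im.max(2)>vmin)
    q=W-T
    m&=(abs(q[...,0])<32)&(abs(q[...,1])<32)&(q[...,2]>5)&(q[...,2]<50)
    w=q[m];c=np.median(w,0);
    for _ in range(6):
        u,sv,vt=np.linalg.svd(w-w.mean(0),full_matrices=False);n=vt[2]*np.sign(vt[2,2]);k=abs((w-w.mean(0))@n);w=w[k<max(1.5,np.percentile(k,90))]
    print(len(w),'n',n.round(3),'tilt',np.degrees(np.arccos(n[2])).round(1),'mid',((w.min(0)+w.max(0))/2).round(1),'ext',np.ptp(w,0).round(1))
E
python3 -c "
from h import *
ringfit(12,30,'w5.png')"
```

```text
eef [619.9 147.1  86.1] F [-5.2 -0.5  4.3] op 0.573
5669 n [-0.538 -0.022  0.842] tilt 32.6 mid [-3.2  0.4 31.1] ext [41.8 48.7 27.9]
```

View pics/w5.png

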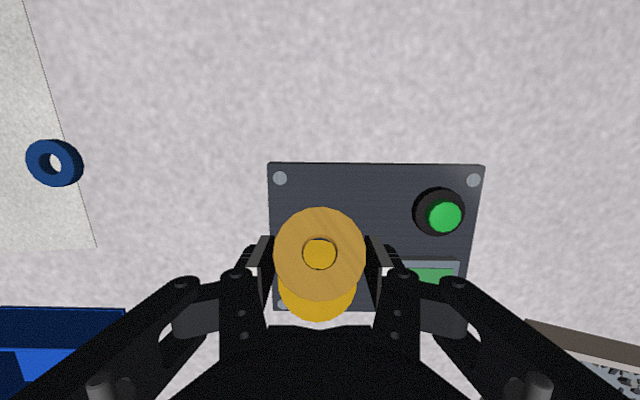

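Emit:
drive_tool([
  [0,0,-1.0,0],
  [0,0,-0.6,0],
  [-0.6,0,0,0],
  [-0.6,0,0.1,0],
  [0,0,0,0],
  [-0.2,0,0.35,0],
  [-0.2,0,0.35,0],
  [-0.2,0,0.35,0],
  [0,0,0,0],
])

```text
clock: 9.95
eef_pos: [637.8, 148.0, 89.0]
tcp_rot: [-3.141, -0.002, -3.076]
contact_force: [-0.6, -0.0, -2.2]
opening: 0.573
```

```bash
python3 -c "
from h import *
ringfit(12,30,'w6.png')"
```

```text
eef [637.8 148.1  89.4] F [-0.1  0.4 -1.6] op 0.571
5681 n [-0.446 -0.018  0.895] tilt 26.5 mid [-2.6  0.5 30.9] ext [44.6 48.9 23.4]
```

View pics/w6.png

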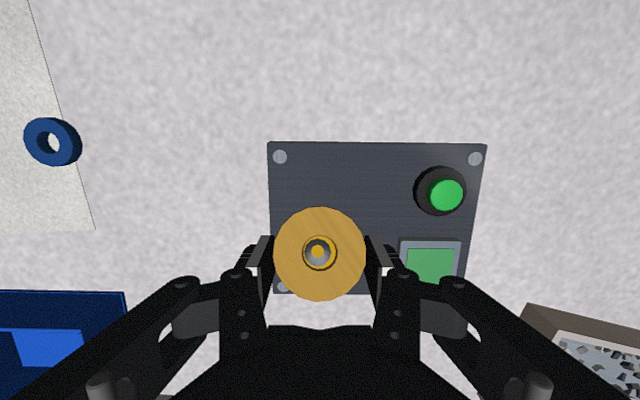

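Emit:
drive_tool([
  [-0.2,0,0.35,0],
  [-0.2,0,0.35,0],
  [-0.2,0,0.35,0],
  [-0.2,0,0.35,0],
  [-0.2,0,0.35,0],
  [0,0,0,0],
])

```text
clock: 10.5
eef_pos: [647.9, 148.5, 71.7]
tcp_rot: [-3.141, -0.001, -3.076]
contact_force: [-2.1, -2.8, -4.7]
opening: 0.576
```

Emit:
drive_tool([
  [-0.2,0,0.35,0],
  [-0.2,0,0.35,0],
  [-0.2,0,0.35,0],
  [0,0,0,0],
])

```text
clock: 10.83
eef_pos: [653.8, 148.9, 61.5]
tcp_rot: [-3.141, -0.001, -3.076]
contact_force: [-1.7, -4.0, -5.0]
opening: 0.569
```

Emit:
drive_tool([
  [-0.2,-0.05,0.35,0],
  [-0.15,0,0.25,0],
  [0,0,0,0],
])

```text
clock: 11.08
eef_pos: [657.4, 148.8, 55.9]
tcp_rot: [-3.141, -0.001, -3.076]
contact_force: [-3.3, -3.1, -3.2]
opening: 0.573
```

Emit:
drive_tool([
  [-0.1,0,0.17,0],
  [0,0,0,0],
])

```text
clock: 11.25
eef_pos: [658.2, 148.9, 54.5]
tcp_rot: [-3.141, -0.001, -3.076]
contact_force: [-3.5, -3.1, -2.8]
opening: 0.574
```

Emit:
drive_tool([
  [-0.05,0,0.09,0],
  [-0.05,0,0.09,0],
  [0,0,0,0],
])

```text
clock: 11.5
eef_pos: [658.4, 148.9, 53.8]
tcp_rot: [-3.141, -0.003, -3.076]
contact_force: [-10.2, -3.0, 8.4]
opening: 0.573
```

Emit:
drive_tool([
  [-0.05,0,0.09,0],
  [-0.05,0,0.09,0],
  [0,0,0,0],
])

```text
clock: 11.75
eef_pos: [658.6, 148.9, 53.5]
tcp_rot: [-3.141, -0.004, -3.077]
contact_force: [-18.4, -5.4, 23.1]
opening: 0.577
```

Emit:
drive_tool([
  [0.05,0,-0.09,0],
  [0,0,0,0],
  [0,0,0,0],
], jaw=0.2)

```text
clock: 12.0
eef_pos: [661.6, 149.7, 52.9]
tcp_rot: [3.141, 0.003, -3.076]
contact_force: [-0.9, -0.8, 0.4]
opening: 0.798
```

Emit:
drive_tool([
  [0,0,-1.5,0],
  [0,0,-3.0,0],
  [0,0,-3.0,0],
  [0,0,-1.0,0],
  [0,0,0,0],
  [0,0,0,0],
])

```text
clock: 12.5
eef_pos: [660.7, 149.3, 137.1]
tcp_rot: [3.141, 0.001, -3.076]
contact_force: [0.6, 0.2, -0.4]
opening: 0.799
```

```bash
cat >> h.py <<'E'
def stackcheck(f,hl=12,hh=30):
    im,d,p=grab('wrist',f); s=r.sense(); print('eef',s['eef_pos'].round(1),'F',s['contact_force'].round(1),'op',round(s['opening'],3))
    W=world(p,d);hsv=cv2.cvtColor(im,cv2.COLOR_RGB2HSV)
    F=np.array([661.9,148.3,72]);n=np.array([-.499,-.0275,.866])
    q=W-F;h=q@n;rad=np.linalg.norm(q-h[...,None]*n,axis=-1)
    m=(hsv[...,0]>hl)&(hsv[...,0]<hh)&(hsv[...,1]>100)&(h>-6)&(h<45)&(rad<33)
    print('h hist',np.histogram(h[m],bins=np.arange(-6,44,2)))
    w=q[m]
    hm=np.median(h[m]);k=m&(abs(h-hm)<4);w=W[k];c=w.mean(0);vt=np.linalg.svd(w-c,full_matrices=False)[2];nn=vt[2]*np.sign(vt[2,2]);print('med h',hm,'n',nn.round(3),'tilt',np.degrees(np.arccos(nn[2])).round(1))
    print('mid',((w.min(0)+w.max(0))/2).round(1))
E
python3 -c "
from h import *
stackcheck('w7.png')"
```

```text
eef [659.8 149.1 135.9] F [-0.1  0.2 -1.2] op 0.799
h hist (array([  11,   10,   32,  463,   57,   13,   12,   20,   24,  167, 1958,
        167,    0,    1,    0,    0,    0,    0,    0,    0,    0,    0,
          8,    6]), array([-6, -4, -2,  0,  2,  4,  6,  8, 10, 12, 14, 16, 18, 20, 22, 24, 26,
       28, 30, 32, 34, 36, 38, 40, 42]))
med h 14.844662998297265 n [-0.495 -0.025  0.868] tilt 29.7
mid [655.8 149.6  85.3]
```

Emit:
drive_tool([
  [1.0,-3.3,0,0],
  [1.0,-3.3,0,0],
  [1.0,-3.3,0,0],
  [1.0,-3.3,1.5,0],
  [1.0,-3.3,2.0,0],
  [1.0,-3.3,2.0,0],
  [1.4,-3.3,1.5,0],
  [0,0,0,0],
  [0,0,0,0],
], jaw=0.3)

```text
clock: 13.3
eef_pos: [598.9, -87.5, 64.2]
tcp_rot: [3.141, -0.005, -3.08]
contact_force: [0.4, 0.5, 0.8]
opening: 0.699
```

```bash
cat >> h.py <<'E'
def benchring(f,hl,hh,smin,guess,ht,vmin=0,R=40):
    im,d,p=grab('wrist',f); s=r.sense(); print('eef',s['eef_pos'].round(1),'rot',s['tcp_rot'].round(3),'op',round(s['opening'],3))
    W=world(p,d);hsv=cv2.cvtColor(im,cv2.COLOR_RGB2HSV)
    m=(hsv[...,0]>=hl)&(hsv[...,0]<=hh)&(hsv[...,1]>smin)&(abs(W[...,2]-ht)<3.5)&(abs(W[...,0]-guess[0])<R)&(abs(W[...,1]-guess[1])<R)
    w=W[m];print(len(w),'mid',((np.percentile(w,1,0)+np.percentile(w,99,0))/2).round(1),'ext',np.ptp(w,0).round(1),'med',np.median(w,0).round(1))
E
python3 -c "
from h import *
benchring('w8.png',95,125,120,(600,-88),12)"
```

```text
eef [600.3 -86.5  65.3] rot [ 3.141e+00 -3.000e-03 -3.078e+00] op 0.694
1509 mid [600.8 -86.5  12. ] ext [41.  40.4  6.3] med [600.3 -86.4  12.8]
```

Emit:
drive_tool([
  [0,-0.1,3.0,0],
  [0,0,3.0,0],
  [0,0,1.5,0],
  [0,0,0.55,0],
  [0,0,0,0],
  [0,0,0,0],
])

```text
clock: 13.85
eef_pos: [602.3, -86.4, -13.0]
tcp_rot: [-3.142, 0.001, -3.075]
contact_force: [0.3, 0.4, 0.0]
opening: 0.701
```

Emit:
drive_tool([
  [0,0,0,0],
  [0,0,0,0],
  [0,0,0,0],
  [0,0,0,0],
], jaw=1)

```text
clock: 14.18
eef_pos: [602.8, -87.0, -11.7]
tcp_rot: [-3.141, 0.003, -3.077]
contact_force: [-0.8, 2.2, 4.8]
opening: 0.461
```

Emit:
drive_tool([
  [0,0,0,0],
  [0,0,0,0],
  [0.2,0,0.35,0],
  [0,0,0,0],
  [0,0,0,0],
], jaw=0.3)

```text
clock: 14.6
eef_pos: [599.0, -87.4, -17.3]
tcp_rot: [3.141, -0.001, -3.076]
contact_force: [-0.8, 0.1, 0.0]
opening: 0.702
```

Emit:
drive_tool([
  [0,0,0,0],
  [0,0,0,0],
  [0,0,0,0],
  [0,0,0,0],
  [0,0,0,0],
], jaw=1)

```text
clock: 15.02
eef_pos: [599.5, -87.4, -16.8]
tcp_rot: [-3.142, -0.0, -3.076]
contact_force: [-1.7, 0.6, 4.6]
opening: 0.471
```

Emit:
drive_tool([
  [0,0,-2.0,0],
  [0,0,-3.5,0],
  [0,0,-3.5,0],
  [-0.4,2.0,-3.2,0],
  [-0.5,3.3,-1.5,0],
  [-0.5,3.6,0,0],
  [-0.5,3.6,0,0],
  [-0.5,3.6,0,0],
  [-0.5,3.6,0,0],
  [-0.5,3.35,0,0],
  [-0.4,0,0,0],
  [0,0,0,0],
])

```text
clock: 16.02
eef_pos: [622.8, 147.0, 119.7]
tcp_rot: [-3.142, 0.001, -3.073]
contact_force: [0.3, -1.2, -0.8]
opening: 0.469
```

Emit:
drive_tool([
  [0,0,1.0,0],
  [0,0,0.9,0],
  [0,0,0,0],
])

```text
clock: 16.27
eef_pos: [620.7, 143.5, 98.3]
tcp_rot: [-3.141, -0.004, -3.078]
contact_force: [0.6, 0.6, -1.8]
opening: 0.474
```

```bash
python3 -c "
from h import *
ringfit(95,125,'w9.png')"
```

```text
eef [621.1 143.6  99.2] F [-0.2  0.7  0.5] op 0.471
3091 n [-0.003  0.001  1.   ] tilt 0.2 mid [ 1.7  0.7 28.7] ext [40.6 40.2  3. ]
```

Emit:
drive_tool([
  [0,0.35,0,0],
  [0,0,0.2,0],
  [0,0,0.2,0],
  [0,0,0.2,0],
  [0,0,0,0],
])

```text
clock: 16.73
eef_pos: [621.8, 148.3, 95.3]
tcp_rot: [-3.141, -0.001, -3.076]
contact_force: [-3.0, -2.1, 6.6]
opening: 0.471
```

Emit:
drive_tool([
  [0,0,0.2,0],
  [0,0,0.2,0],
  [0,0,0.15,0],
  [0,0,0,0],
])

```text
clock: 17.07
eef_pos: [621.6, 147.6, 89.8]
tcp_rot: [-3.14, -0.001, -3.076]
contact_force: [-3.9, -4.3, 6.6]
opening: 0.471
```

```bash
python3 -c "
from h import *
ringfit(95,125,'w10.png')"
```

```text
eef [621.6 147.6  89.9] F [-4.  -4.8  6. ] op 0.474
3553 n [-0.413 -0.067  0.908] tilt 24.8 mid [-0.3  0.8 30.4] ext [37.2 40.3 18.5]
```

Emit:
drive_tool([
  [0,0,0.2,0],
  [0,0,0,0],
  [0,0,-1.0,0],
  [0,0,-0.7,0],
  [-0.5,0,0,0],
  [-0.4,0,0.1,0],
  [0,0,0,0],
  [-0.2,0,0.35,0],
  [-0.2,0,0.35,0],
  [0,0,0,0],
])

```text
clock: 17.95
eef_pos: [634.7, 149.4, 95.1]
tcp_rot: [-3.141, -0.002, -3.076]
contact_force: [1.1, -0.2, -0.6]
opening: 0.471
```

```bash
python3 -c "
from h import *
ringfit(95,125,'w11.png')
im=cv2.imread('pics/w11.png');cv2.imwrite('pics/w11c.png',cv2.resize(im[190:310,240:400],None,fx=3,fy=3))"
```

```text
eef [634.7 149.4  95.4] F [-0.1 -0.1 -0.8] op 0.475
3559 n [-0.457 -0.07   0.886] tilt 27.6 mid [-0.6  0.7 30.2] ext [37.  40.2 20.4]
```

View pics/w11c.png

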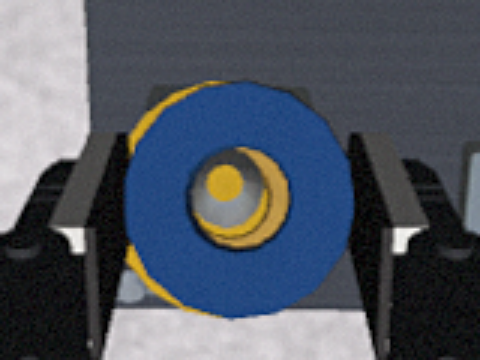

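Emit:
drive_tool([
  [0.27,-0.3,0,0],
  [0,0,0,0],
  [-0.2,0,0.35,0],
  [-0.2,0,0.35,0],
  [-0.2,0,0.35,0],
  [-0.2,0,0.35,0],
  [0,0,0,0],
])

```text
clock: 18.58
eef_pos: [640.6, 146.8, 81.5]
tcp_rot: [-3.141, -0.001, -3.076]
contact_force: [-0.7, 0.1, -0.2]
opening: 0.474
```

Emit:
drive_tool([
  [-0.2,0,0.35,0],
  [-0.2,0,0.35,0],
  [-0.2,0,0.35,0],
  [0,0,0,0],
])

```text
clock: 18.92
eef_pos: [646.6, 147.2, 71.1]
tcp_rot: [-3.141, -0.001, -3.076]
contact_force: [-0.9, -0.4, -0.4]
opening: 0.472
```

Emit:
drive_tool([
  [-0.2,0,0.35,0],
  [-0.1,0,0.17,0],
  [0,0,0,0],
])

```text
clock: 19.17
eef_pos: [649.6, 147.4, 66.4]
tcp_rot: [-3.142, -0.0, -3.076]
contact_force: [0.0, 0.1, -1.9]
opening: 0.47
```

Emit:
drive_tool([
  [-0.05,0,0.09,0],
  [-0.05,0,0.09,0],
  [0,0,0,0],
])

```text
clock: 19.42
eef_pos: [649.8, 147.4, 65.9]
tcp_rot: [-3.141, -0.002, -3.077]
contact_force: [-7.0, -1.3, 8.8]
opening: 0.472
```

Emit:
drive_tool([
  [-0.05,0,0.09,0],
  [0,0,0,0],
])

```text
clock: 19.58
eef_pos: [650.0, 147.5, 65.4]
tcp_rot: [-3.141, -0.002, -3.077]
contact_force: [-8.7, -0.9, 13.5]
opening: 0.474
```

```bash
python3 -c "
from h import *
stackcheck('w12.png',95,125)"
```

```text
eef [650.  147.5  65.5] F [-11.5  -0.2  13.4] op 0.474
h hist (array([   0,    0,    0,    0,    0,    0,    0,    0,    0,    0,    0,
          0,    2,    3,    5,  113, 2410, 1191,   15,   11,   11,    9,
         15,    5]), array([-6, -4, -2,  0,  2,  4,  6,  8, 10, 12, 14, 16, 18, 20, 22, 24, 26,
       28, 30, 32, 34, 36, 38, 40, 42]))
med h 27.65800045846303 n [-0.483 -0.06   0.874] tilt 29.1
mid [649.5 147.9  96.3]
```

Emit:
drive_tool([
  [-0.05,0,0.09,0],
  [-0.05,0,0.09,0],
  [0,0,0,0],
])

```text
clock: 19.88
eef_pos: [650.2, 147.6, 64.9]
tcp_rot: [-3.142, -0.003, -3.077]
contact_force: [-17.1, -1.3, 27.5]
opening: 0.47
```

Emit:
drive_tool([
  [0.1,0,-0.15,0],
  [0,0,0,0],
  [0,0,0,0],
], jaw=0.3)

```text
clock: 20.13
eef_pos: [651.7, 147.6, 64.1]
tcp_rot: [3.141, 0.001, -3.076]
contact_force: [0.5, -0.3, -0.5]
opening: 0.702
```

Emit:
drive_tool([
  [0,0,-1.5,0],
  [0,0,-3.0,0],
  [0,0,-3.0,0],
  [0,0,0,0],
  [0,0,0,0],
])

```text
clock: 20.55
eef_pos: [652.8, 147.8, 140.7]
tcp_rot: [3.141, 0.004, -3.076]
contact_force: [-0.7, 0.3, -0.8]
opening: 0.699
```

```bash
python3 -c "
from h import *
stackcheck('w13.png',95,125)
stackcheck('w13b.png')"
```

```text
eef [651.6 147.5 139.1] F [ 0.6 -0.2 -0.2] op 0.703
h hist (array([   0,    0,    0,    0,    0,    0,    0,    0,    0,    0,    0,
          0,   14,   12,   17,  102, 1310,  114,    0,    0,    0,    0,
         10,    3]), array([-6, -4, -2,  0,  2,  4,  6,  8, 10, 12, 14, 16, 18, 20, 22, 24, 26,
       28, 30, 32, 34, 36, 38, 40, 42]))
med h 27.06332627217066 n [-0.496 -0.028  0.868] tilt 29.8
mid [649.9 148.1  95.6]
eef [650.8 147.4 138. ] F [-0.6  1.1 -0.7] op 0.701
h hist (array([  8,   4,  33, 462,  46,  16,  12,   9,  19,  92, 436,  56,   4,
         0,   0,   6,   8,   0,   1,   0,   0,   0,   0,   0]), array([-6, -4, -2,  0,  2,  4,  6,  8, 10, 12, 14, 16, 18, 20, 22, 24, 26,
       28, 30, 32, 34, 36, 38, 40, 42]))
med h 11.882760185064097 n [-0.508 -0.037  0.86 ] tilt 30.6
mid [656.8 149.7  84.4]
```

Emit:
drive_tool([
  [1.0,-4.0,0,0],
  [1.0,-4.0,0,0],
  [1.0,-4.0,0,0],
  [1.0,-4.0,0,0],
  [1.0,-4.0,0,0],
  [1.0,-4.0,0,0],
  [1.0,-4.0,0,0],
  [1.0,-4.0,0,0],
  [1.0,-4.0,0,0],
  [1.0,-4.0,0,0],
  [1.0,-4.0,0,0],
  [0,0,3.5,0],
], jaw=0.4)

```text
clock: 21.65
eef_pos: [572.1, -307.5, 108.1]
tcp_rot: [-3.134, 0.008, -3.08]
contact_force: [1.7, 0.1, -0.4]
opening: 0.602
```

Emit:
drive_tool([
  [0,0,3.5,0],
  [0,0,0,0],
  [0,0,0,0],
])

```text
clock: 21.9
eef_pos: [567.7, -297.7, 66.1]
tcp_rot: [3.138, -0.005, -3.077]
contact_force: [0.6, 0.4, 0.2]
opening: 0.603
```

```bash
python3 -c "
from h import *
benchring('w14.png',0,180,-1,(568.5,-299),12,R=30)"
```

```text
eef [ 569.5 -298.2   68.2] rot [ 3.140e+00 -2.000e-03 -3.076e+00] op 0.597
904 mid [ 569.2 -297.3   11.6] ext [33.3 32.8  6.6] med [ 568.5 -297.4   12.6]
```

Emit:
drive_tool([
  [0,0,3.0,0],
  [0,0,3.0,0],
  [0,0,1.5,0],
  [0,0,0.95,0],
  [0,0,0,0],
  [0,0,0,0],
  [0,0,0,0],
])

```text
clock: 22.53
eef_pos: [571.5, -299.2, -13.7]
tcp_rot: [-3.14, 0.002, -3.076]
contact_force: [-0.6, -0.1, 0.6]
opening: 0.603
```

```bash
python3 -c "
from h import *
benchring('w15.png',0,180,-1,(568.5,-299),12,R=30)"
```

```text
eef [ 571.4 -299.3  -13.8] rot [-3.140e+00  2.000e-03 -3.076e+00] op 0.6
2209 mid [ 568.9 -298.3   11.8] ext [33.9 59.7  6.9] med [ 568.  -297.3   12.6]
```

Emit:
drive_tool([
  [0.24,0,0.2,0],
  [0,0,0,0],
  [0,0,0,0],
])

```text
clock: 22.83
eef_pos: [567.6, -299.0, -17.2]
tcp_rot: [-3.141, 0.0, -3.076]
contact_force: [0.5, 0.1, -0.8]
opening: 0.6
```

Emit:
drive_tool([
  [0,0,0,0],
  [0,0,0,0],
  [0,0,0,0],
  [0,0,0,0],
  [0,0,0,0],
], jaw=1)

```text
clock: 23.25
eef_pos: [567.7, -299.0, -17.3]
tcp_rot: [-3.141, 0.0, -3.076]
contact_force: [-2.1, 0.2, 5.3]
opening: 0.387
```

Emit:
drive_tool([
  [0,0,0,0],
  [0,0,-0.25,0],
  [0,0,0,0],
], jaw=0.5)

```text
clock: 23.5
eef_pos: [567.8, -299.0, -15.0]
tcp_rot: [-3.141, 0.0, -3.076]
contact_force: [0.9, -0.8, -1.0]
opening: 0.504
```

Emit:
drive_tool([
  [0,0,0,0],
  [0,0,0,0],
  [0,0,0,0],
  [0,0,0,0],
], jaw=1)

```text
clock: 23.83
eef_pos: [567.8, -299.0, -14.8]
tcp_rot: [-3.141, 0.0, -3.076]
contact_force: [-2.3, 0.9, 5.2]
opening: 0.381
```

Emit:
drive_tool([
  [0,0,-2.0,0],
  [0,0,-3.5,0],
  [0,0,-3.5,0],
  [-0.7,2.0,-3.2,0],
  [-0.7,3.7,-1.5,0],
  [-0.7,3.9,0,0],
  [-0.7,3.9,0,0],
  [-0.7,3.9,0,0],
  [-0.7,3.9,0,0],
  [-0.7,3.9,0,0],
  [-0.7,3.9,0,0],
  [-0.7,3.9,0,0],
])

```text
clock: 24.83
eef_pos: [608.7, 36.5, 121.6]
tcp_rot: [-3.142, -0.0, -3.076]
contact_force: [0.2, 0.1, -0.8]
opening: 0.381
```

Emit:
drive_tool([
  [-0.7,3.9,0,0],
  [-0.7,3.9,0,0],
  [-0.7,3.2,0,0],
  [-0.6,0,0,0],
  [0,0,0,0],
  [0,0,0,0],
])

```text
clock: 25.33
eef_pos: [628.4, 145.7, 121.3]
tcp_rot: [-3.141, -0.001, -3.076]
contact_force: [0.1, -0.7, -0.7]
opening: 0.38
```

```bash
python3 -c "
from h import *
ringfit(-1,181,'w16.png',-1,60)"
```

```text
eef [628.2 145.1 121.3] F [-0.1 -0.3 -1.2] op 0.381
1853 n [-0.005  0.003  1.   ] tilt 0.3 mid [ 1.8  1.2 27.3] ext [34.  55.7  3.1]
```

Emit:
drive_tool([
  [0.5,0.12,1.0,0],
  [0,0,1.0,0],
  [0,0,0.2,0],
  [0,0,0,0],
])

```text
clock: 25.72
eef_pos: [622.4, 145.8, 98.5]
tcp_rot: [-3.141, -0.003, -3.077]
contact_force: [-2.0, -1.7, 3.9]
opening: 0.381
```

Emit:
drive_tool([
  [0,0,0.2,0],
  [0,0,0.2,0],
  [0,0,0.15,0],
  [0,0,0,0],
])

```text
clock: 26.05
eef_pos: [622.6, 146.1, 94.3]
tcp_rot: [-3.141, -0.002, -3.077]
contact_force: [-5.7, -3.3, 6.8]
opening: 0.381
```

```bash
python3 -c "
from h import *
ringfit(-1,181,'w17.png',-1,60)"
```

```text
eef [622.6 146.1  94.4] F [-6.2 -3.3  6.2] op 0.381
1925 n [-0.331 -0.044  0.943] tilt 19.5 mid [ 0.6  0.7 27.6] ext [31.6 44.7 12.4]
```

Emit:
drive_tool([
  [0,0,0.15,0],
  [0,0,0.13,0],
  [0,0,0,0],
  [0,0,-1.0,0],
  [0,0,-0.3,0],
  [-0.45,0,0,0],
  [-0.4,-0.05,0,0],
  [0,0,0.4,0],
  [0,0,0,0],
  [0,0,0,0],
])

```text
clock: 26.93
eef_pos: [631.7, 146.9, 99.7]
tcp_rot: [-3.141, -0.001, -3.076]
contact_force: [0.6, 0.2, -0.3]
opening: 0.381
```

```bash
python3 -c "
from h import *
ringfit(-1,181,'w18.png',-1,60)
im=cv2.imread('pics/w18.png');cv2.imwrite('pics/w18c.png',cv2.resize(im[190:310,240:400],None,fx=3,fy=3))"
```

```text
eef [631.8 146.9  99.9] F [ 0.2  0.2 -0.4] op 0.38
1926 n [-0.346 -0.043  0.937] tilt 20.4 mid [-0.3  3.5 27.6] ext [30.6 50.3 12.3]
```

View pics/w18c.png

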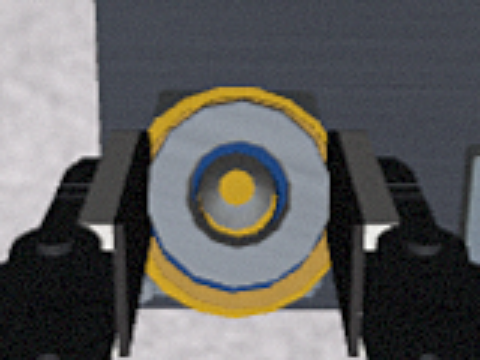

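Emit:
drive_tool([
  [0.15,0,0,0],
  [0,0,0,0],
  [-0.2,0,0.35,0],
  [-0.2,0,0.35,0],
  [-0.2,0,0.35,0],
  [-0.2,0,0.35,0],
  [0,0,0,0],
])

```text
clock: 27.57
eef_pos: [638.7, 147.3, 85.5]
tcp_rot: [-3.141, -0.001, -3.076]
contact_force: [-0.3, 0.1, -0.4]
opening: 0.385
```

Emit:
drive_tool([
  [-0.2,0,0.35,0],
  [-0.1,0,0.17,0],
  [0,0,0,0],
])

```text
clock: 27.82
eef_pos: [641.7, 147.6, 80.8]
tcp_rot: [-3.142, -0.0, -3.076]
contact_force: [0.6, 0.9, -0.7]
opening: 0.381
```

```bash
cat >> h.py <<'E'
def steel(f):
    im,d,p=grab('wrist',f); s=r.sense(); print('eef',s['eef_pos'].round(1),'F',s['contact_force'].round(1))
    W=world(p,d);hsv=cv2.cvtColor(im,cv2.COLOR_RGB2HSV)
    F=np.array([661.9,148.3,72]);n=np.array([-.499,-.0275,.866])
    q=W-F;h=q@n;rad=np.linalg.norm(q-h[...,None]*n,axis=-1)
    m=(hsv[...,1]<100)&(im.max(2)>60)&(h>30)&(h<60)&(rad>10)&(rad<16)
    print(np.histogram(h[m],bins=np.arange(30,62,2)));w=W[m];c=w.mean(0)
    for _ in range(4):
        c=w.mean(0);nn=np.linalg.svd(w-c,full_matrices=False)[2][2];nn*=np.sign(nn[2]);k=abs((w-c)@nn);w=w[k<2.5]
    print('med h',np.median((w-F)@n),'tilt',np.degrees(np.arccos(nn[2])),nn,len(w))
E
python3 -c "
from h import *
steel('w19.png')"
```

```text
eef [641.6 147.6  81. ] F [ 0.3  1.3 -0.4]
(array([  0,   0,   0,   1, 209, 582, 554, 277,   1,   0,   0,   0,   0,
         0,   0]), array([30, 32, 34, 36, 38, 40, 42, 44, 46, 48, 50, 52, 54, 56, 58, 60]))
med h 42.06706675835845 tilt 20.629473442101858 [-0.34967146 -0.0431445   0.93587842] 1617
```

Emit:
drive_tool([
  [-0.1,0,0.17,0],
  [-0.05,0,0.09,0],
  [0,0,0,0],
])

```text
clock: 28.12
eef_pos: [642.4, 147.6, 78.7]
tcp_rot: [-3.141, -0.002, -3.076]
contact_force: [-5.1, -0.8, 4.0]
opening: 0.381
```

Emit:
drive_tool([
  [-0.05,0,0.09,0],
  [-0.05,0,0.09,0],
  [0,0,0,0],
])

```text
clock: 28.37
eef_pos: [642.6, 147.8, 77.5]
tcp_rot: [-3.142, -0.003, -3.077]
contact_force: [-11.3, -0.5, 11.4]
opening: 0.386
```

```bash
python3 -c "
from h import *
steel('w20.png')"
```

```text
eef [642.6 147.8  77.5] F [-9.4  0.7 10.8]
(array([   7,    7,    7,  102, 1279,  232,    0,    0,    0,    0,    0,
          0,    0,    0,    0]), array([30, 32, 34, 36, 38, 40, 42, 44, 46, 48, 50, 52, 54, 56, 58, 60]))
med h 39.25968747606235 tilt 28.893492010729176 [-0.48119815 -0.04375031  0.87551942] 1602
```

Emit:
drive_tool([
  [-0.05,0,0.09,0],
  [-0.03,0,0.05,0],
  [0,0,0,0],
])

```text
clock: 28.67
eef_pos: [643.0, 147.8, 76.8]
tcp_rot: [-3.142, -0.004, -3.077]
contact_force: [-13.5, -0.1, 17.6]
opening: 0.38
```

Emit:
drive_tool([
  [0.1,0,-0.15,0],
  [0,0,0,0],
  [0,0,0,0],
], jaw=0.4)

```text
clock: 28.92
eef_pos: [644.6, 147.9, 77.2]
tcp_rot: [3.141, 0.001, -3.076]
contact_force: [0.4, -0.4, -0.1]
opening: 0.602
```

Emit:
drive_tool([
  [0,0,-1.5,0],
  [0,0,-3.0,0],
  [0,0,-3.0,0],
  [0,0,0,0],
  [0,0,0,0],
])

```text
clock: 29.33
eef_pos: [645.7, 148.1, 154.0]
tcp_rot: [3.141, 0.005, -3.076]
contact_force: [0.8, 0.6, 0.3]
opening: 0.597
```

```bash
python3 -c "
from h import *
steel('w21.png')
stackcheck('w21b.png',95,125)
z=np.load('pics/w21.npz');W=world(z,z['d']);hsv=cv2.cvtColor(z['im'],cv2.COLOR_RGB2HSV)
m=(hsv[...,0]>45)&(hsv[...,0]<75)&(hsv[...,1]>120)&(W[...,2]>29)&(abs(W[...,1]-251)<22)&(abs(W[...,0]-620)<25)
w=W[m];k=w[w[:,2]>np.median(w[:,2])-2];print('btn',len(k),((k.min(0)+k.max(0))/2).round(1),np.ptp(k,0),np.median(k,0))
cv2.imwrite('pics/w21c.png',cv2.resize(cv2.imread('pics/w21.png')[140:340,220:520],None,fx=2,fy=2))"
```

```text
eef [644.5 147.8 152.3] F [-0.2 -0.3  0.9]
(array([ 13,  17,  11,  86, 570,  45,   0,   0,   0,   0,   0,   0,   0,
         0,   0]), array([30, 32, 34, 36, 38, 40, 42, 44, 46, 48, 50, 52, 54, 56, 58, 60]))
med h 38.97698313750868 tilt 29.82542294876944 [-0.49619125 -0.03406121  0.86754485] 695
eef [643.7 147.6 151.3] F [-0.5  0.  -0.1] op 0.601
h hist (array([  0,   0,   0,   0,   0,   0,   0,   0,   0,   0,   0,   0,   8,
        12,   9,  51, 367,  37,   0,   0,   0,   1,   1,   4]), array([-6, -4, -2,  0,  2,  4,  6,  8, 10, 12, 14, 16, 18, 20, 22, 24, 26,
       28, 30, 32, 34, 36, 38, 40, 42]))
med h 26.886453938267774 n [-0.494 -0.028  0.869] tilt 29.7
mid [652.6 148.2  96.8]
btn 510 [620.5 251.6  34.5] [26.53344259 25.75697959  4.08735523] [619.910581   251.26418124  34.51354963]
```

View pics/w21c.png

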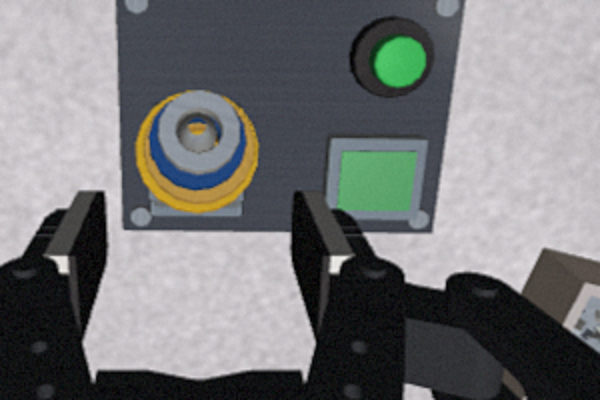

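Emit:
drive_tool([
  [0.6,3.4,0,0],
  [0.6,3.5,0,0],
  [0.55,3.5,0,0],
  [0,0,2.5,0],
  [0,0,3.5,0],
  [0,0,3.5,0],
  [0,0,2.5,0],
  [0,0,0,0],
  [0,0,0,0],
  [0,0,0,0],
], jaw=1)

```text
clock: 30.27
eef_pos: [620.3, 250.5, 32.7]
tcp_rot: [3.141, 0.001, -3.076]
contact_force: [0.0, -0.0, -0.2]
opening: 0.0
```

Emit:
drive_tool([
  [0,0,0.3,0],
  [0,0,0.3,0],
  [0,0,0,0],
  [0,0,0,0],
])

```text
clock: 30.6
eef_pos: [620.1, 250.5, 26.7]
tcp_rot: [3.141, 0.001, -3.076]
contact_force: [-0.7, -0.4, 0.4]
opening: 0.0
```

Contact is expected near eef 14.7; continue in small rows to bottoming.

Emit:
drive_tool([
  [0,0,0.4,0],
  [0,0,0.4,0],
  [0,0,0.3,0],
  [0,0,0.2,0],
  [0,0,0,0],
])

```text
clock: 31.02
eef_pos: [619.6, 250.3, 12.5]
tcp_rot: [-3.141, -0.0, -3.076]
contact_force: [-1.1, -1.2, 2.2]
opening: 0.002
```

Emit:
drive_tool([
  [0,0,0.2,0],
  [0,0,0.2,0],
  [0,0,0.15,0],
  [0,0,0,0],
])

```text
clock: 31.35
eef_pos: [619.8, 250.4, 8.6]
tcp_rot: [-3.142, -0.0, -3.076]
contact_force: [-4.9, -1.9, 11.7]
opening: -0.003
```

Emit:
drive_tool([
  [0,0,0.05,0],
  [0,0,0,0],
  [0,0,0,0],
  [0,0,0,0],
])

```text
clock: 31.68
eef_pos: [619.8, 250.4, 8.5]
tcp_rot: [3.142, 0.0, -3.076]
contact_force: [-5.0, -2.0, 17.1]
opening: 0.001
```

Emit:
drive_tool([
  [0,0,-0.5,0],
  [0,0,-0.5,0],
  [0,0,-2.0,0],
  [0,0,-3.5,0],
  [0,0,-3.5,0],
  [0,0,-3.5,0],
  [1.5,-1.5,-1.0,0],
  [0,0,0,0],
  [0,0,0,0],
  [0,0,0,0],
])

```text
clock: 32.52
eef_pos: [605.4, 234.4, 151.0]
tcp_rot: [-3.141, -0.001, -3.077]
contact_force: [0.5, -0.2, 0.1]
opening: 0.0
```

```bash
python3 -c "
from h import *
steel('w22.png');stackcheck('w22b.png',95,125);stackcheck('w22c.png')
z=np.load('pics/w22.npz');W=world(z,z['d']);hsv=cv2.cvtColor(z['im'],cv2.COLOR_RGB2HSV)
m=(hsv[...,0]>45)&(hsv[...,0]<75)&(hsv[...,1]>120)&(W[...,2]>20)&(abs(W[...,1]-251)<22)&(abs(W[...,0]-620)<25)
print('btn',np.median(W[m],0))"
```

```text
eef [605.3 234.5 150.6] F [-0.5  0.3 -0.4]
(array([  1,   3,   3,  25, 515,  67,   0,   0,   0,   0,   0,   0,   0,
         0,   0]), array([30, 32, 34, 36, 38, 40, 42, 44, 46, 48, 50, 52, 54, 56, 58, 60]))
med h 39.15360738400911 tilt 29.86317507662386 [-0.49714607 -0.02793812  0.86721696] 602
eef [605.3 234.6 150.4] F [ 0.5 -0.1 -0.1] op 0.002
h hist (array([  0,   0,   0,   0,   0,   0,   0,   0,   0,   0,   0,   0,   3,
        17,  25,  73, 330,  52,   4,   2,   0,   4,   3,   0]), array([-6, -4, -2,  0,  2,  4,  6,  8, 10, 12, 14, 16, 18, 20, 22, 24, 26,
       28, 30, 32, 34, 36, 38, 40, 42]))
med h 26.892103971558406 n [-0.505 -0.027  0.863] tilt 30.4
mid [649.4 150.3  95.6]
eef [605.3 234.6 150.4] F [-0.4 -0.1 -0.4] op -0.0
h hist (array([ 16,  14,  32, 307,  57,  26,  21,  27,  24,  84, 390,  62,  13,
         7,   2,   5,   7,   0,   1,   1,   0,   0,   0,   0]), array([-6, -4, -2,  0,  2,  4,  6,  8, 10, 12, 14, 16, 18, 20, 22, 24, 26,
       28, 30, 32, 34, 36, 38, 40, 42]))
med h 13.183736570528216 n [-0.497  0.004  0.868] tilt 29.8
mid [655.6 153.6  84.6]
btn [618.03342223 251.12772941  34.67402208]
```

```bash
python3 -c "
from h import *
print(job.sign_off(), r.sense()['clock'])"
```

```text
the job is handed in; nothing more can be done
the job is handed in; nothing more can be done
```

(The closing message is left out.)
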